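Copper strip over the riser's edge and into the blue tray

TASK

The copper strip lies flat on the dark mat of the low riser and is too thin to be taken up cleanly from there. Slide it towards the riser's front edge (the one facing the robot) until about a third of its length sticks out, then take it by the overhanging end, lift it off and lay it flat in the blue tray. Leave the bare aluminium panel on the riser where it is.

Things in the scene. Friction and masses are not known exactly. Their poses are not given: they have to be found in the camera images.
- strip_center (a point): Centre (half-way up) of the loose copper-coloured flat strip, 140 x 36 x 3 mm, ~0.13 kg, a black dot near each end; x along its length (at first within 20 degrees of the riser's x), y across, z up. It starts flat on the riser, front end 30 to 65 mm behind the front edge. Closed fingertips pressed on its rear half with about 8 N drag it along; it balances with a third hanging out.
- riser_edge (a point): Middle of the top front edge of a fixed low white shelf with a dark grey mat, its level top 260 (x) x 340 (y) mm, 70 mm above the bench. x points inwards over the riser, away from the robot; y along the edge; z up. In front of the edge is free space down to the bench. Three thin parts lie on it side by side, 100 mm apart, in any order: copper strip, aluminium panel, green circuit board.
- panel_center (a point): Centre (half-way up) of the loose bare aluminium panel, silver, 128 x 40 x 3 mm, with three black round spots in its middle; it lies on the riser and must stay there. x along its length, z up.
- blue_tray: Blue open tray, fixed to the bench, 250 (x) x 160 (y) x 40 mm high outside, walls and floor 5 mm thick; origin at the centre of its underside, on the bench; x along its length, roughly away from the robot. It stands to the left or right of the riser; a grey tray of the same size stands on the other side.
Mind the look-alikes: they are no part of the job. Of the things shaped like the part that bears strip_center, the copper one is meant.

How it is judged:
On the way:
1. the copper strip lies flat on the riser and sticks out over its front edge by at least 30 mm (its centre at most 40 mm behind the edge) (x of strip_center in the frame of riser_edge between -0.01 and 0.04 m and z of strip_center in the frame of riser_edge between -0.004 and 0.007 m and angle between strip_center's own z axis and vertical below 0.12 rad), for 0.2 s.
At the end, for the whole second after the job is handed in: The copper strip lies at rest and flat (within 10 degrees) on the floor of the blue tray, wholly between its walls (centre within 60 mm of the tray's centre in x and in y, and below 15 mm over the bench), let go, and the aluminium panel is within 20 mm of where it started on the riser (x of strip_center in the frame of blue_tray between -0.06 and 0.06 m and y of strip_center in the frame of blue_tray between -0.06 and 0.06 m and z of strip_center in the frame of blue_tray below 0.015 m and angle between strip_center's own z axis and vertical below 0.17 rad and distance of panel_center from where it was at the start of the episode below 0.02 m); the robot touches nothing.
It fails at once if the aluminium panel is moved by more than 20 mm (distance of panel_center from where it was at the start of the episode above 0.02 m).
It also fails if it takes over 54 s, if anything falls off the work surface, if the arm or the gripper's body presses on something with over 40 N, if the wrist force passes 120 N, or if a joint passes its speed limit or range.

ROBOT

A 6-joint arm with a two-finger parallel gripper is mounted at the origin on the work surface. World frame = base frame: x ahead of the robot, y to its left, z up, the work surface at z = 0. Lengths are in m, angles in rad, forces in N, time in s.
With the tool pointing down it reaches from about 0.35 to 0.975 m from the base axis. Payload 4.9 kg.
Tool frame: the origin (TCP) lies at the very end of the fingers, on their centre line; the grasp point (between the pads) lies 19 mm behind it (ctrl.grasp_offset is the distance from the TCP to the grasp point, in m); y points along the fingers, z is the direction in which the jaws open and shut, and the axes are right-handed (so a half turn about y gives the same grasp; the last joint's range is limited). The gripper opens to 85 mm and grips with 20 to 120 N. Pads are 22 mm wide; open, the fingers measure 114 mm over their backs; the gripper's body (76 mm by 85 mm) begins 54 mm behind the grasp point. The pads swing forward as they close: fully open they stand 13 mm farther back than shut.
Start: joints at [-1.339, 0.053, 1.613, -0, 1.476, -0.119], TCP at [0.215, -0.587, 0.231] pointing down, gripper open.
Joint ranges: [-3.01, 3.01], [-1.01, 2.22], [0.06, 2.58], [-1.02, 4.17], [0.09, 2.62], [-3.14, 3.14]. Speed limits (rad/s): [2.57, 2.57, 3.14, 3.14, 3.14, 3.14].

INTERFACE

Orientations are given as a rotation vector (axis times angle).
In Python, from station import ctrl, eyes, finish_job, find_in, regions_of, pinpoint gives the robot as it stands.
- The arm moves only by the tool play_rows, never from a script. Its argument "moves" is a list of rows, each an object of numbers: "x", "y", "z": the shift along the world's x, y, z in cm; "turn": the turn about the world's z in degrees; "jaw": the finger opening in cm, from 0 to 8.54. A call has 1 to 8 rows; each row shifts and turns the commanded pose from where the row before left it; what a row does not reach is not made up. A row lasts 1/12 s, in which the tool goes at most 41.7 mm and 7.16 degrees, less where a joint would pass 70% of its speed; a pose out of reach is approached as far as the arm can. A call is refused whole if a number of a shift passes 4.17 or a number of a turn 7.16, either way. A call with a gripper value outside its range is refused whole. The fingers move at their own pace and stop on an object; "squeeze" is the grip in N (left out, the last holds). Time passes only in rows, so rows that do not move let the fingers close. It gives the time, the measured TCP pose, the force and the opening at its end, in the units of the state.
- ctrl.get_obs(): the state, without advancing time (a new reading comes with each control period).
- eyes.get_image(name): name is "scene" or "top" or "wrist"; returns a dict with "img" (480x640x3 uint8, red, green, blue), "camera_matrix" (3x3 intrinsics, pixels), "cam_to_world" (4x4, takes a point from camera to world coordinates). Camera axes: x right, y up, looking along -z (the intrinsics and any distortion apply to the point x, -y, -z); pixel columns grow to the right and rows downward; lengths in m; the calibration is good to about 2 mm. A picture is of the moment at which its call begins. There is no depth.
- finish_job(): hands the job in, once; it reports no verdict.
Trained networks look in the newest picture that a camera, given by its name, has taken for a name from the list of things; names that differ only in an ending like _2 or _b are one class to them, and where a whole thing is asked for, a point or a joint stands for the part that bears it (a point fixed in the world has none). Each returns a list of dicts, best first, with "score" (0 to 1); they miss things now and then, are a little off and sometimes report something else, mostly with a low value. They report only what shows in the picture. A call takes as long as a camera call. They do not tell look-alikes from the thing itself.
- find_in(camera, query): "point" ([column, row] in pixels, amid what is visible of it).
- regions_of(camera, query): "pixels" (480x640 bool, what is visible of it) and "point" ([column, row] in pixels, amid what is visible of it).
- pinpoint(camera, query): "point" ([column, row] in pixels: a listed point, or the origin of a listed thing).
The state is a dict: "t": time; "q": joint angles; "dq": joint speeds; "effort": joint torques, N m; "tool_pos": TCP position; "tool_rot": TCP orientation; "contact_force": force on the tool from outside, world axes, zero at the start; "wrist_torque": the same for the moment, N m; "opening": finger opening in m.
Only numpy, scipy, OpenCV 4.12 (cv2) and the standard library are available. Lean on these libraries where they do the work, as an engineer would, in place of code of your own. Each camera call takes 0.05 s, during which the arm holds its last target.

## Working session

There is one attempt and no reset: what is moved stays moved. The work goes in short steps, Python scripts to look and compute and a tool call to move; the robot and the scene stay as the last step left them, time stands still between calls to the robot, and variables do not carry over. Pictures are saved under pics/ and viewed, and the job is handed in when it is done.

Besides the shell and the picture viewer there is one more tool, called after "Emit:" in YAML: its name, and indented under it one key for each argument. play_rows: Moves the arm, as the interface text tells. Its arguments: {"type":"object","properties":{"moves":{"type":"array"},"squeeze":{"type":"number"}},"required":["moves"]}

```bash
mkdir -p pics; ls; cat > h.py <<'E'
import numpy as np, cv2
from station import ctrl, eyes, finish_job, find_in, regions_of, pinpoint
def ray(im,p):
    K=im["camera_matrix"];T=im["cam_to_world"]
    d=np.linalg.inv(K)@np.array([p[0],p[1],1.]);d=np.array([d[0],-d[1],-d[2]])
    return T[:3,3],T[:3,:3]@d
def atz(im,p,z):
    o,d=ray(im,p);return o+d*(z-o[2])/d[2]
def proj(im,P):
    T=im["cam_to_world"];c=T[:3,:3].T@(np.array(P)-T[:3,3]);u=im["camera_matrix"]@np.array([c[0],-c[1],-c[2]]);return u[:2]/u[2]
def save(im,n): cv2.imwrite("pics/"+n,im["img"][:,:,::-1])
E
python3 - <<'E'
from h import *
np.set_printoptions(precision=4,suppress=True)
for c in ["scene","top"]:
    im=eyes.get_image(c);save(im,c+"0.png");print(im["camera_matrix"],im["cam_to_world"])
    for q in ["strip_center","riser_edge","panel_center","blue_tray"]:
        print(c,q,[(np.round(r["point"],1),round(r["score"],2)) for r in pinpoint(c,q)])
o=ctrl.get_obs();print(o)
E
```

```text
pics
[[552.8818   0.     326.9355]
 [  0.     552.8818 244.8951]
 [  0.       0.       1.    ]] [[ 0.3737 -0.7591  0.5331  1.2437]
 [ 0.9275  0.2991 -0.2243 -0.3134]
 [ 0.0108  0.5783  0.8158  1.2054]
 [ 0.      0.      0.      1.    ]]
scene strip_center [(array([354.9, 269.6]), 0.94), (array([478.2, 294.1]), 0.84), (array([178.4, 226.8]), 0.72)]
scene riser_edge [(array([338.1, 238.5]), 0.7)]
scene panel_center [(array([313.4, 284.8]), 0.55)]
scene blue_tray [(array([439.1, 214.2]), 0.92)]
[[456.8264   0.     320.0162]
 [  0.     456.8264 240.5116]
 [  0.       0.       1.    ]] [[-0.0049  0.983  -0.1834  0.3182]
 [-0.9998 -0.0083 -0.018   0.0001]
 [-0.0192  0.1832  0.9829  1.0458]
 [ 0.      0.      0.      1.    ]]
top strip_center [(array([481.9, 352.8]), 0.96), (array([201. , 152.9]), 0.92), (array([312.4, 202.7]), 0.79), (array([361.7, 198.4]), 0.69)]
top riser_edge [(array([311.9, 247.4]), 0.73)]
top panel_center [(array([362.8, 202.9]), 0.76)]
top blue_tray [(array([179.9, 254.2]), 0.79)]
{'t': 0.5, 'q': array([-1.339 ,  0.0527,  1.613 ,  0.    ,  1.476 , -0.119 ]), 'dq': array([ 0.0005, -0.0003, -0.0008,  0.0003,  0.0002, -0.0016]), 'effort': array([ -0.0005, -39.322 , -37.0024,  -0.0001,   0.0014,  -0.    ]), 'tool_pos': array([ 0.2148, -0.5869,  0.2313]), 'tool_rot': array([-0.3598,  2.0307, -2.0306]), 'contact_force': array([ 0.7741, -0.3492, -0.9631]), 'wrist_torque': array([-0.0624, -0.0271,  0.001 ]), 'opening': 0.0851683223082965}
```

View pics/scene0.png

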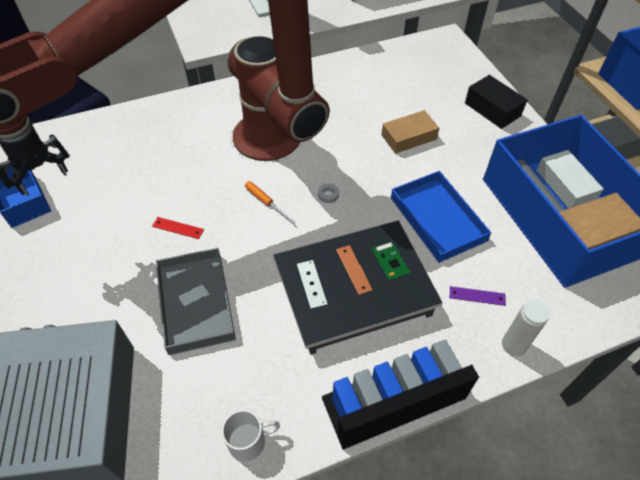

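View pics/top0.png

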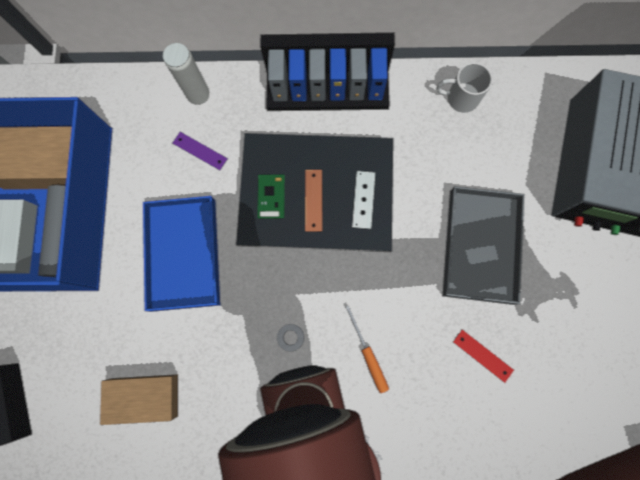

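The strip candidates in the top view are red at (482,354), purple at (200,152) and copper at (313,200). The copper one, on the riser between the board and the silver panel (363,200), fits the description. I'll measure it and confirm in a crop.

```bash
python3 - <<'E'
from h import *
np.set_printoptions(precision=4,suppress=True)
crop=None
for c in ["top","scene"]:
    im=eyes.get_image(c);
    if c=="top":
        cv2.imwrite("pics/crop.png",cv2.resize(im["img"][120:260,230:400,::-1],None,fx=4,fy=4,interpolation=cv2.INTER_CUBIC))
    for q,z in [("strip_center",.073),("panel_center",.073),("blue_tray",.0)]:
        for r in regions_of(c,q):
            m=r["pixels"].astype(np.uint8); col=im["img"][r["pixels"]].mean(0)
            cs,_=cv2.findContours(m,cv2.RETR_EXTERNAL,cv2.CHAIN_APPROX_NONE);k=max(cs,key=cv2.contourArea)
            zz=.04 if q=="blue_tray" else z
            W=np.array([atz(im,p[0],zz)[:2] for p in k],np.float32)
            rc=cv2.minAreaRect(W*1000)
            print(c,q,round(r["score"],2),col.round(),np.round(r["point"]),"rect",np.round(rc[0],1),np.round(rc[1],1),round(rc[2],1))
    for r in pinpoint(c,"riser_edge"): print(c,"edge",atz(im,r["point"],.07),r["score"])
    for r in pinpoint(c,"blue_tray"): print(c,"tray",atz(im,r["point"],.0),r["score"])
    for r in pinpoint(c,"panel_center"): print(c,"panel",atz(im,r["point"],.0715),r["score"])
    for r in pinpoint(c,"strip_center"): print(c,"strip",atz(im,r["point"],.0715),r["score"])
E
```

```text
top strip_center 0.84 [107.  67. 139.] [201. 151.] rect [709.  289.3] [132.1  35.2] 58.5
top strip_center 0.65 [175.  64.  63.] [485. 353.] rect [ 257.  -316.4] [130.3  34.9] 51.3
top strip_center 0.63 [158. 105.  80.] [314. 205.] rect [592.6  30.8] [139.3  35. ] 0.0
top panel_center 0.82 [182. 190. 189.] [364. 200.] rect [591.1 -78.8] [ 39.7 127.6] 85.2
top blue_tray 0.92 [ 46.  81. 157.] [177. 252.] rect [482.5 331.2] [255.1 168.5] 4.7
top edge [0.4865 0.0354 0.07  ] 0.76
top tray [0.4814 0.335  0.    ] 0.7
top panel [ 0.5903 -0.0798  0.0715] 0.88
top strip [0.5856 0.0334 0.0715] 0.89
top strip [0.7113 0.2881 0.0715] 0.69
top strip [ 0.2647 -0.3204  0.0715] 0.65
scene strip_center 0.8 [176. 111.  78.] [354. 270.] rect [592.3  31.2] [143.   38.6] 0.0
scene strip_center 0.75 [117.  66. 155.] [477. 295.] rect [768.1 272.8] [129.6  35. ] 58.8
scene strip_center 0.58 [204.  68.  65.] [178. 225.] rect [ 310.6 -338.5] [132.1  36.5] 50.7
scene strip_center 0.33 [51. 57. 60.] [354. 290.] rect [628.   23.3] [343.6 286.4] 87.2
scene panel_center 0.66 [205. 213. 210.] [312. 283.] rect [592.5 -79. ] [ 40.8 126.5] 84.4
scene blue_tray 0.75 [ 35.  79. 165.] [438. 211.] rect [493.9 326.2] [269.5 179.7] 4.7
scene edge [0.4894 0.0371 0.07  ] 0.75
scene tray [0.4846 0.341  0.    ] 0.57
scene panel [ 0.5868 -0.0799  0.0715] 0.89
scene strip [0.5909 0.0325 0.0715] 0.95
scene strip [0.7668 0.2743 0.0715] 0.95
scene strip [ 0.3162 -0.3393  0.0715] 0.75
```

View pics/crop.png

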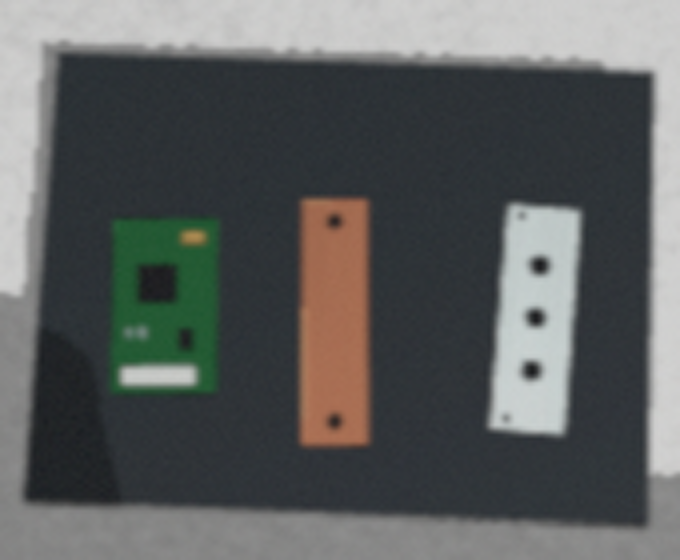

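The crop confirms it: copper strip with two dots, centre at crop (335,322), i.e. top-view (314,200). Its world centre is (0.592, 0.031), yaw about 0. Next I need the edge line and the tool orientation.

```bash
python3 - <<'E'
from h import *
from scipy.spatial.transform import Rotation as R
np.set_printoptions(precision=4,suppress=True)
im=eyes.get_image("top")
for p in [(237,244.5),(391,250.5),(314,(120+510/4)),(394,139),(244.5,133),(305,231.5),(322.5,231.5),(305,169.5),(322.5,169.5),(144,200),(147,310),(219.5,304.5),(214,197)]:
    z=.073 if 300<p[0]<330 and p[1]<240 else .04 if p[0]<225 else .07
    print(p,atz(im,p,z)[:2])
o=ctrl.get_obs();print(R.from_rotvec(o["tool_rot"]).as_matrix(),o['t'],o['contact_force'])
E
```

```text
(237, 244.5) [0.4929 0.1988]
(391, 250.5) [ 0.477  -0.1351]
(314, 247.5) [0.4849 0.0311]
(394, 139) [ 0.7322 -0.1504]
(244.5, 133) [0.7511 0.189 ]
(305, 231.5) [0.5199 0.0505]
(322.5, 231.5) [0.5196 0.0124]
(305, 169.5) [0.6612 0.0506]
(322.5, 169.5) [0.6608 0.0116]
(144, 200) [0.6038 0.4221]
(147, 310) [0.354  0.3989]
(219.5, 304.5) [0.365  0.2396]
(214, 197) [0.6093 0.2609]
[[-0.9391 -0.      0.3437]
 [-0.3437  0.     -0.9391]
 [ 0.     -1.     -0.    ]] 1.35 [-0.6957 -0.7546  0.1962]
```

Emit:
play_rows:
  moves:
    - {"x": 2,"y": 3.5,"jaw": 0}
    - {"x": 2,"y": 3.5}
    - {"x": 2,"y": 3.5}
    - {"x": 2,"y": 3.5}
    - {"x": 2,"y": 3.5}
    - {"x": 2,"y": 3.5}
    - {"x": 2,"y": 3.5}
    - {"x": 2,"y": 3.5}

```text
invalid input
```

Emit:
play_rows:
  moves:
    - {"x": 2,"y": 3,"z": 0,"turn": -5,"jaw": 0}
    - {"x": 2,"y": 3,"z": 0,"turn": -5,"jaw": 0}
    - {"x": 2,"y": 3,"z": 0,"turn": -5,"jaw": 0}
    - {"x": 2,"y": 3,"z": 0,"turn": -5,"jaw": 0}
    - {"x": 2,"y": 3,"z": 0,"turn": 0,"jaw": 0}
    - {"x": 2,"y": 3,"z": 0,"turn": 0,"jaw": 0}
    - {"x": 2,"y": 3,"z": 0,"turn": 0,"jaw": 0}
    - {"x": 2,"y": 3,"z": 0,"turn": 0,"jaw": 0}
  squeeze: 60

```text
t: 2.02
tool_pos: [0.3754, -0.3454, 0.2315]
tool_rot: [-0.001, 2.22, -2.221]
contact_force: [1.8, 0.1, -0.4]
opening: -0.0003
```

Emit:
play_rows:
  moves:
    - {"x": 2.2,"y": 3.1,"z": 0,"turn": 0,"jaw": 0}
    - {"x": 2.2,"y": 3.1,"z": 0,"turn": 0,"jaw": 0}
    - {"x": 2.2,"y": 3.1,"z": 0,"turn": 0,"jaw": 0}
    - {"x": 2.2,"y": 3.1,"z": 0,"turn": 0,"jaw": 0}
    - {"x": 2.2,"y": 3.1,"z": 0,"turn": 0,"jaw": 0}
    - {"x": 2.2,"y": 3.1,"z": 0,"turn": 0,"jaw": 0}
    - {"x": 2.2,"y": 3.1,"z": 0,"turn": 0,"jaw": 0}
    - {"x": 2.2,"y": 3.1,"z": 0,"turn": 0,"jaw": 0}

```text
t: 2.68
tool_pos: [0.5516, -0.0971, 0.2316]
tool_rot: [-0.001, 2.22, -2.22]
contact_force: [-0.6, -0.9, -0.4]
opening: -0.0003
```

Emit:
play_rows:
  moves:
    - {"x": 2,"y": 3.1,"z": -1.5,"turn": 0,"jaw": 0}
    - {"x": 2,"y": 3.1,"z": -1.5,"turn": 0,"jaw": 0}
    - {"x": 2,"y": 3.1,"z": -1.5,"turn": 0,"jaw": 0}
    - {"x": 2,"y": 3.1,"z": -1.5,"turn": 0,"jaw": 0}
    - {"x": 0,"y": 0,"z": -1.5,"turn": 0,"jaw": 0}
    - {"x": 0,"y": 0,"z": -1.5,"turn": 0,"jaw": 0}
    - {"x": 0,"y": 0,"z": -1.5,"turn": 0,"jaw": 0}
    - {"x": 0,"y": 0,"z": -1.5,"turn": 0,"jaw": 0}

```text
t: 3.35
tool_pos: [0.6304, 0.0242, 0.1101]
tool_rot: [-0.001, 2.221, -2.221]
contact_force: [-0.3, 0.1, -0.1]
opening: 0.0
```

Emit:
play_rows:
  moves:
    - {"x": 0.2,"y": 0.7,"z": -1.0,"turn": 0,"jaw": 0}
    - {"x": 0,"y": 0,"z": -1.0,"turn": 0,"jaw": 0}
    - {"x": 0,"y": 0,"z": -0.8,"turn": 0,"jaw": 0}
    - {"x": 0,"y": 0,"z": -0.4,"turn": 0,"jaw": 0}
    - {"x": 0,"y": 0,"z": -0.2,"turn": 0,"jaw": 0}
    - {"x": 0,"y": 0,"z": 0,"turn": 0,"jaw": 0}

```text
t: 3.85
tool_pos: [0.6328, 0.0318, 0.0772]
tool_rot: [-0.002, 2.221, -2.221]
contact_force: [-0.2, 1.0, -0.7]
opening: -0.0004
```

```bash
python3 - <<'E'
from h import *
im=eyes.get_image("scene");cv2.imwrite("pics/s1.png",cv2.resize(im["img"][180:340,260:460,::-1],None,fx=4,fy=3.75))
print(ctrl.get_obs()["contact_force"],ctrl.get_obs()["tool_pos"])
E
```

```text
[ 0.49683054 -1.11317371  0.54082027] [0.63310567 0.03186634 0.07774325]
```

View pics/s1.png

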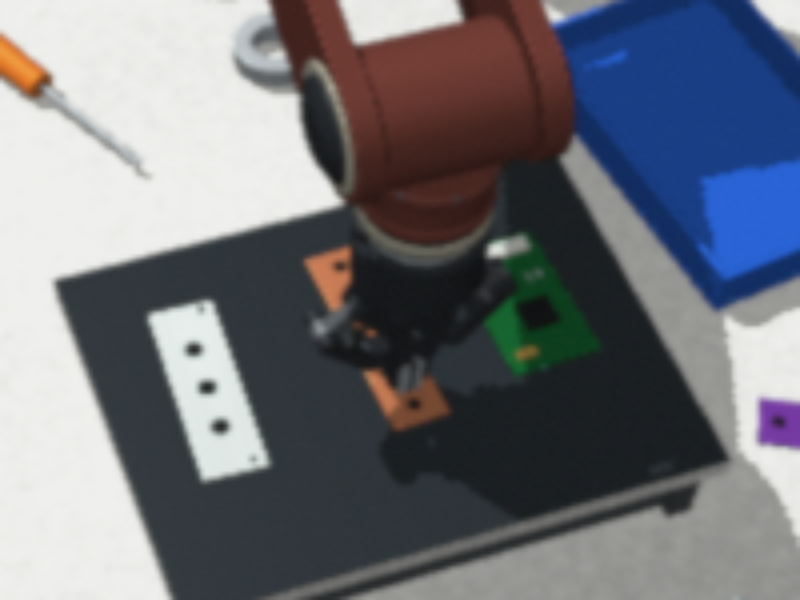

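The closed fingertips, at crop (410,375), are over the strip's rear half and clear of the panel and board. I'll lower in small steps until they touch.

Emit:
play_rows:
  moves:
    - {"x": 0,"y": 0,"z": -0.2,"turn": 0,"jaw": 0}
    - {"x": 0,"y": 0,"z": -0.1,"turn": 0,"jaw": 0}
    - {"x": 0,"y": 0,"z": -0.1,"turn": 0,"jaw": 0}
    - {"x": 0,"y": 0,"z": 0,"turn": 0,"jaw": 0}

```text
t: 4.23
tool_pos: [0.6328, 0.0321, 0.0733]
tool_rot: [-0.002, 2.221, -2.221]
contact_force: [-0.1, -0.4, 0.6]
opening: 0.0002
```

Emit:
play_rows:
  moves:
    - {"x": 0,"y": 0,"z": -0.05,"turn": 0,"jaw": 0}
    - {"x": 0,"y": 0,"z": 0,"turn": 0,"jaw": 0}

```text
t: 4.4
tool_pos: [0.6329, 0.0321, 0.0731]
tool_rot: [-0.002, 2.22, -2.22]
contact_force: [0.4, -0.5, 1.2]
opening: 0.0001
```

Emit:
play_rows:
  moves:
    - {"x": 0,"y": 0,"z": -0.05,"turn": 0,"jaw": 0}
    - {"x": 0,"y": 0,"z": 0,"turn": 0,"jaw": 0}

```text
t: 4.57
tool_pos: [0.633, 0.0321, 0.0731]
tool_rot: [-0.002, 2.22, -2.22]
contact_force: [-2.7, -0.3, 4.5]
opening: -0.0003
```

Emit:
play_rows:
  moves:
    - {"x": 0,"y": 0,"z": -0.06,"turn": 0,"jaw": 0}
    - {"x": 0,"y": 0,"z": 0,"turn": 0,"jaw": 0}

```text
t: 4.73
tool_pos: [0.6333, 0.0321, 0.073]
tool_rot: [-0.001, 2.22, -2.22]
contact_force: [-3.3, 0.3, 6.6]
opening: -0.0001
```

Emit:
play_rows:
  moves:
    - {"x": -0.3,"y": 0,"z": 0,"turn": 0,"jaw": 0}
    - {"x": -0.3,"y": 0,"z": 0,"turn": 0,"jaw": 0}
    - {"x": -0.3,"y": 0,"z": 0,"turn": 0,"jaw": 0}
    - {"x": -0.3,"y": 0,"z": 0,"turn": 0,"jaw": 0}
    - {"x": -0.3,"y": 0,"z": 0,"turn": 0,"jaw": 0}

```text
t: 5.15
tool_pos: [0.619, 0.032, 0.073]
tool_rot: [0.002, 2.218, -2.219]
contact_force: [2.5, -0.4, 4.9]
opening: -0.0002
```

```bash
cat > m.py <<'E'
from h import *
def strip(c,z=.073):
    im=eyes.get_image(c)
    h=cv2.cvtColor(im["img"],cv2.COLOR_RGB2HSV)
    m=cv2.inRange(h,(5,90,60),(14,200,255))
    return im,m
import sys
for c in ["top","scene"]:
    im=eyes.get_image(c);cv2.imwrite("pics/%s_%s.png"%(sys.argv[1],c),im["img"][:,:,::-1])
    for r in regions_of(c,"strip_center"):
        col=im["img"][r["pixels"]].mean(0)
        if not(col[0]>1.3*col[1]>1.5*col[2]*.9 and col[1]>85): continue
        cs,_=cv2.findContours(r["pixels"].astype(np.uint8),cv2.RETR_EXTERNAL,cv2.CHAIN_APPROX_NONE);k=np.vstack(cs)
        W=np.array([atz(im,p[0],.073)[:2] for p in k],np.float32);rc=cv2.minAreaRect(W*1000)
        print(c,"score %.2f"%r["score"],np.round(rc[0],1),np.round(rc[1],1),round(rc[2],1),"xmin/max",W.min(0).round(4),W.max(0).round(4))
o=ctrl.get_obs();print(o["t"],o["tool_pos"],o["contact_force"])
E
python3 m.py a
```

```text
scene score 0.75 [578.2  31.1] [ 35.9 139.2] 90.0 xmin/max [0.5086 0.0131] [0.6478 0.049 ]
5.35 [0.61855968 0.0319626  0.07307776] [0.25181676 0.24177161 6.68359789]
```

The strip follows the fingertips, 14 mm for 14 mm. I'll continue.

Emit:
play_rows:
  moves:
    - {"x": -0.6,"y": 0,"z": 0,"turn": 0,"jaw": 0}
    - {"x": -0.6,"y": 0,"z": 0,"turn": 0,"jaw": 0}
    - {"x": -0.6,"y": 0,"z": 0,"turn": 0,"jaw": 0}
    - {"x": -0.6,"y": 0,"z": 0,"turn": 0,"jaw": 0}
    - {"x": -0.6,"y": 0,"z": 0,"turn": 0,"jaw": 0}
    - {"x": -0.6,"y": 0,"z": 0,"turn": 0,"jaw": 0}
    - {"x": -0.6,"y": 0,"z": 0,"turn": 0,"jaw": 0}
    - {"x": -0.6,"y": 0,"z": 0,"turn": 0,"jaw": 0}

```text
t: 6.02
tool_pos: [0.5708, 0.032, 0.0731]
tool_rot: [0.003, 2.218, -2.219]
contact_force: [3.0, -1.0, 6.5]
opening: -0.0001
```

```bash
python3 m.py b; python3 -c "
import cv2;i=cv2.imread('pics/b_scene.png');cv2.imwrite('pics/b.png',cv2.resize(i[180:340,260:460],None,fx=4,fy=3.75))"
```

```text
scene score 0.54 [531.6  30.9] [ 35.5 138.8] 90.0 xmin/max [0.4622 0.0131] [0.601  0.0486]
6.2167 [0.56988065 0.03198422 0.07303237] [-1.93199892  0.29298983  9.19159136]
```

View pics/b.png

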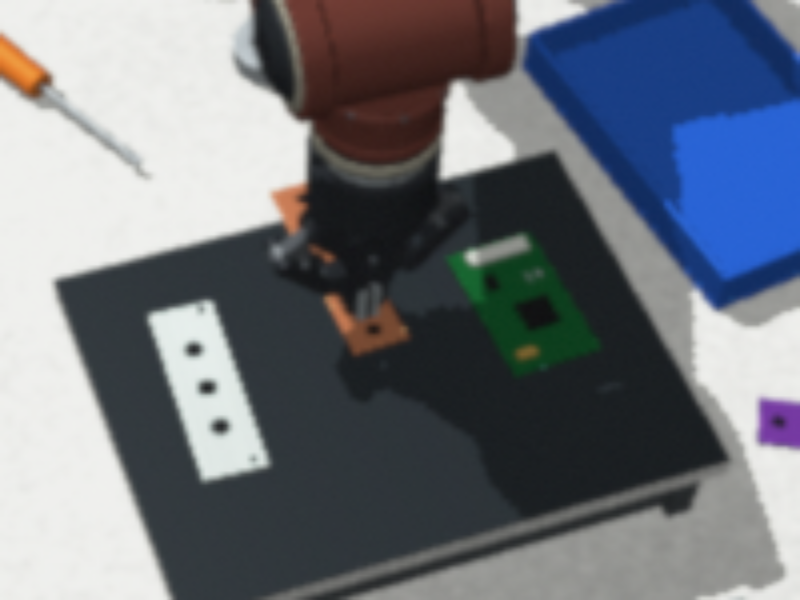

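Emit:
play_rows:
  moves:
    - {"x": -0.5,"y": 0,"z": 0,"turn": 0,"jaw": 0}
    - {"x": -0.5,"y": 0,"z": 0,"turn": 0,"jaw": 0}
    - {"x": -0.5,"y": 0,"z": 0,"turn": 0,"jaw": 0}
    - {"x": -0.5,"y": 0,"z": 0,"turn": 0,"jaw": 0}
    - {"x": -0.1,"y": 0,"z": 0,"turn": 0,"jaw": 0}
    - {"x": 0,"y": 0,"z": 0,"turn": 0,"jaw": 0}
    - {"x": 0,"y": 0,"z": 0,"turn": 0,"jaw": 0}

```text
t: 6.8
tool_pos: [0.5495, 0.032, 0.073]
tool_rot: [0.001, 2.219, -2.219]
contact_force: [0.1, 0.2, 8.3]
opening: -0.0004
```

Emit:
play_rows:
  moves:
    - {"x": 0,"y": 0,"z": 0.5,"turn": 0,"jaw": 0}
    - {"x": 0,"y": 0,"z": 2,"turn": 0,"jaw": 0}
    - {"x": 0,"y": 0,"z": 3,"turn": 0,"jaw": 0}
    - {"x": 0,"y": 0,"z": 3,"turn": 0,"jaw": 0}
    - {"x": -3,"y": 0,"z": 0,"turn": 0,"jaw": 0}
    - {"x": -3,"y": 0,"z": 0,"turn": 0,"jaw": 5.5}
    - {"x": -3,"y": 0,"z": 0,"turn": 0,"jaw": 5.5}
    - {"x": 0,"y": 0,"z": 0,"turn": 0,"jaw": 5.5}

```text
t: 7.47
tool_pos: [0.4528, 0.0327, 0.1536]
tool_rot: [0.01, -2.219, 2.218]
contact_force: [1.1, 0.0, -0.6]
opening: 0.0358
```

```bash
python3 m.py c; python3 -c "
import cv2;i=cv2.imread('pics/c_scene.png');cv2.imwrite('pics/c.png',cv2.resize(i[180:340,260:460],None,fx=4,fy=3.75))
i=cv2.imread('pics/c_top.png');cv2.imwrite('pics/c2.png',cv2.resize(i[120:320,230:430],None,fx=3,fy=3))"
python3 - <<'E'
from h import *
im=eyes.get_image("wrist");save(im,"cw.png")
E
```

```text
scene score 0.79 [511.5  32.1] [ 34.9 138.2] 89.1 xmin/max [0.4424 0.0142] [0.5805 0.0499]
7.6667 [0.45883539 0.0320548  0.15646313] [ 0.13920304 -0.35912427 -0.56117313]
```

View pics/c.png

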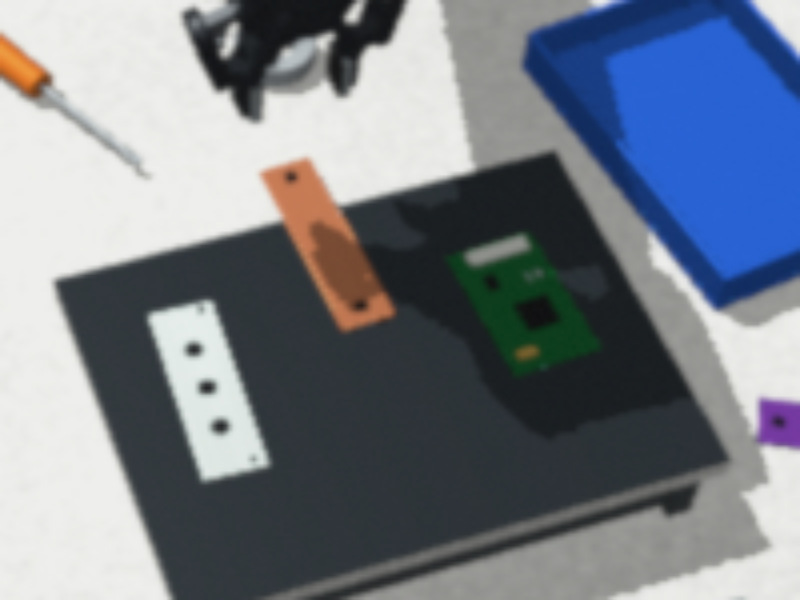

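View pics/cw.png

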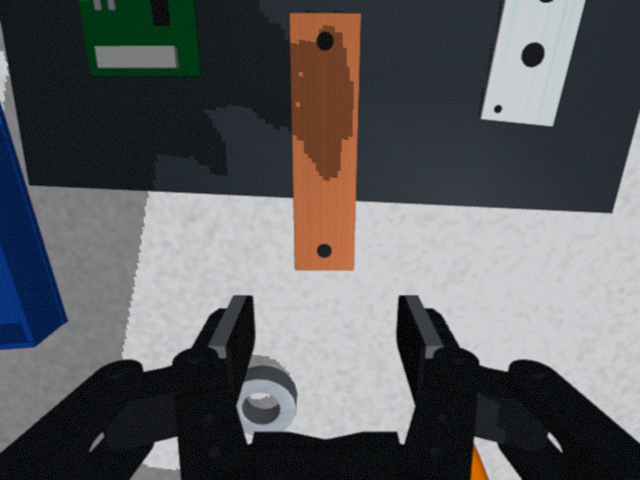

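The strip is flat with about 44 mm overhanging: the crop shows its front end at (290,165), past the edge. The wrist view has it centred between the fingers. Next I descend around the overhanging end.

Emit:
play_rows:
  moves:
    - {"x": 0.5,"y": 0,"z": -1.5,"turn": 0,"jaw": 6}
    - {"x": 0,"y": 0,"z": -1.5,"turn": 0,"jaw": 6}
    - {"x": 0,"y": 0,"z": -1.5,"turn": 0,"jaw": 6}
    - {"x": 0,"y": 0,"z": -1,"turn": 0,"jaw": 6}
    - {"x": 0,"y": 0,"z": 0,"turn": 0,"jaw": 6}

```text
t: 8.13
tool_pos: [0.4625, 0.0322, 0.099]
tool_rot: [0.008, -2.22, 2.219]
contact_force: [-0.8, 0.9, 0.4]
opening: 0.0598
```

```bash
python3 - <<'E'
from h import *
np.set_printoptions(precision=4,suppress=True)
im=eyes.get_image("wrist");save(im,"dw.png")
o=ctrl.get_obs();print(o["t"],o["tool_pos"],o["opening"])
for r in pinpoint("wrist","strip_center"):print(r, atz(im,r["point"],.0715))
print("tcp px",proj(im,o["tool_pos"]))
E
```

```text
8.1833 [0.4633 0.0321 0.1004] 0.05994632002061182
{'point': [326.4, 178.0], 'score': 0.92} [0.5098 0.0317 0.0715]
tcp px [325.0372 308.5383]
```

View pics/dw.png

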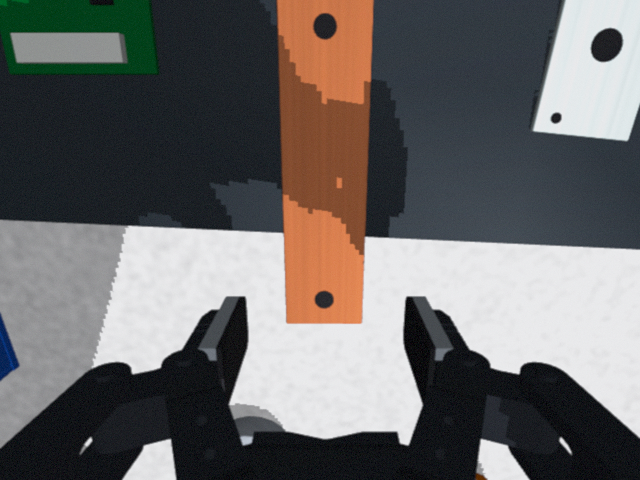

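```bash
python3 - <<'E'
from h import *
im=eyes.get_image("wrist")
print("edge",atz(im,(325,235.5),.07),"front",atz(im,(325,323),.073), "sides",atz(im,(286,310),.073),atz(im,(363,310),.073))
E
```

```text
edge [0.48442824 0.03209971 0.07      ] front [0.44118141 0.03201249 0.073     ] sides [0.4481136  0.05060588 0.073     ] [0.44819238 0.01392268 0.073     ]
```

Emit:
play_rows:
  moves:
    - {"x": 0.1,"y": 0,"z": -1.5,"turn": 0,"jaw": 6}
    - {"x": 0,"y": 0,"z": -1.5,"turn": 0,"jaw": 6}
    - {"x": 0,"y": 0,"z": -1.0,"turn": 0,"jaw": 6}
    - {"x": 0,"y": 0,"z": -0.7,"turn": 0,"jaw": 6}
    - {"x": 0,"y": 0,"z": 0,"turn": 0,"jaw": 6}
    - {"x": 0,"y": 0,"z": 0,"turn": 0,"jaw": 6}

```text
t: 8.78
tool_pos: [0.4649, 0.0321, 0.0549]
tool_rot: [-0.002, 2.221, -2.221]
contact_force: [0.9, 0.3, 0.3]
opening: 0.0599
```

Emit:
play_rows:
  moves:
    - {"x": 0,"y": 0,"z": 0,"turn": 0,"jaw": 4.2}
    - {"x": 0,"y": 0,"z": 0,"turn": 0,"jaw": 3}
    - {"x": 0,"y": 0,"z": 0,"turn": 0,"jaw": 2}
    - {"x": 0,"y": 0,"z": 0,"turn": 0,"jaw": 2}
    - {"x": 0,"y": 0,"z": 0,"turn": 0,"jaw": 2}
    - {"x": 0,"y": 0,"z": 0,"turn": 0,"jaw": 2}
  squeeze: 70

```text
t: 9.28
tool_pos: [0.4656, 0.032, 0.0558]
tool_rot: [0.0, 2.22, -2.22]
contact_force: [0.1, 0.2, 5.1]
opening: 0.0333
```

Emit:
play_rows:
  moves:
    - {"x": 0,"y": 0,"z": 0.3,"turn": 0,"jaw": 2}
    - {"x": 0,"y": 0,"z": 0.5,"turn": 0,"jaw": 2}
    - {"x": 0,"y": 0,"z": 1,"turn": 0,"jaw": 2}
    - {"x": 0,"y": 0,"z": 1,"turn": 0,"jaw": 2}
    - {"x": 0,"y": 0,"z": 0,"turn": 0,"jaw": 2}

```text
t: 9.7
tool_pos: [0.4665, 0.032, 0.0854]
tool_rot: [0.003, 2.218, -2.219]
contact_force: [0.4, -0.5, -1.4]
opening: 0.0334
```

```bash
python3 m.py d; python3 -c "
import cv2;i=cv2.imread('pics/d_scene.png');cv2.imwrite('pics/d.png',cv2.resize(i[180:340,260:460],None,fx=4,fy=3.75))"
python3 - <<'E'
from h import *
im=eyes.get_image("wrist");save(im,"ew.png")
E
```

```text
scene score 0.64 [494.4  40.1] [ 37.5 145.2] 89.8 xmin/max [0.4218 0.0211] [0.5669 0.0587]
9.9 [0.46455092 0.03208217 0.08251689] [-0.13558581 -0.48947701 -1.086284  ]
```

View pics/d.png

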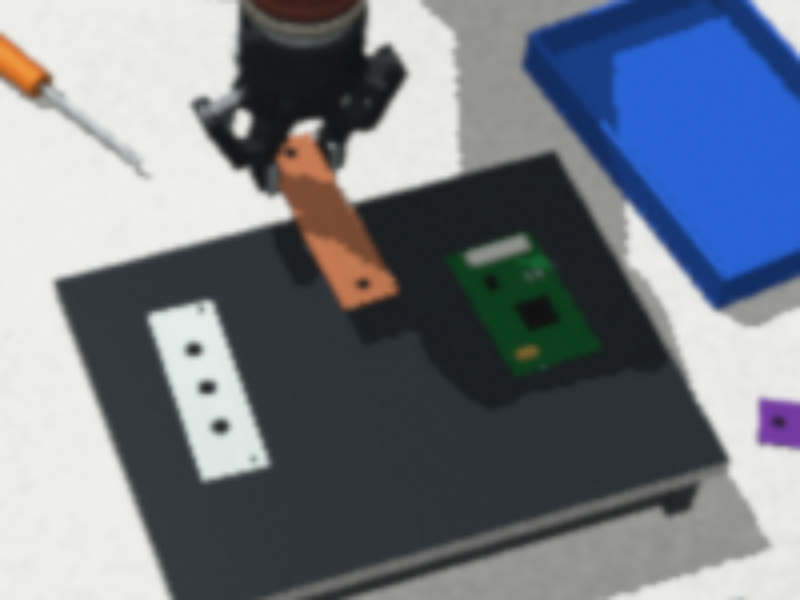

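View pics/ew.png

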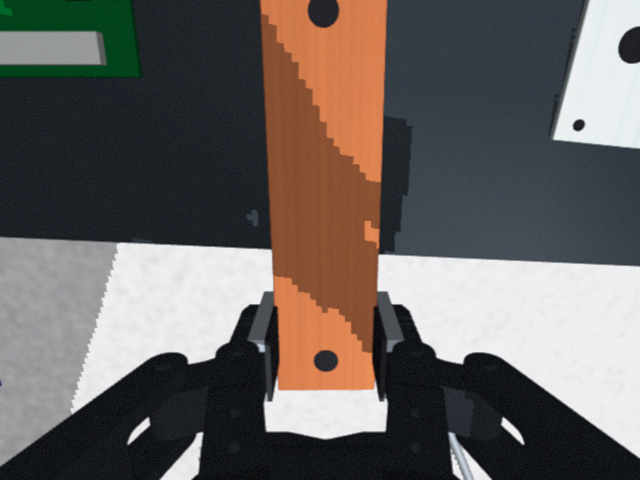

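The strip is held level and clear of the riser, and the panel hasn't moved. Now I lift it and carry it to the tray.

Emit:
play_rows:
  moves:
    - {"x": 0,"y": 0,"z": 1.5,"turn": 0,"jaw": 2}
    - {"x": 0,"y": 0,"z": 1.5,"turn": 0,"jaw": 2}
    - {"x": 0,"y": 0,"z": 1.5,"turn": 0,"jaw": 2}
    - {"x": 0,"y": 0.5,"z": 1,"turn": 0,"jaw": 2}
    - {"x": -0.3,"y": 1,"z": 0,"turn": 0,"jaw": 2}
    - {"x": -0.3,"y": 1.5,"z": 0,"turn": 0,"jaw": 2}
    - {"x": -0.3,"y": 2,"z": 0,"turn": 1,"jaw": 2}
    - {"x": -0.3,"y": 2,"z": 0,"turn": 1,"jaw": 2}

```text
t: 10.62
tool_pos: [0.4516, 0.1033, 0.1365]
tool_rot: [-0.043, 2.204, -2.203]
contact_force: [0.2, 0.7, -1.5]
opening: 0.0332
```

Emit:
play_rows:
  moves:
    - {"x": -0.3,"y": 2.5,"z": 0,"turn": 1,"jaw": 2}
    - {"x": -0.3,"y": 2.5,"z": 0,"turn": 1,"jaw": 2}
    - {"x": -0.3,"y": 2.5,"z": 0,"turn": 1,"jaw": 2}
    - {"x": -0.3,"y": 2.5,"z": 0,"turn": 0,"jaw": 2}
    - {"x": -0.3,"y": 2.5,"z": 0,"turn": 0,"jaw": 2}
    - {"x": 0,"y": 2.5,"z": 0,"turn": 0,"jaw": 2}
    - {"x": 0,"y": 2.5,"z": 0,"turn": 0,"jaw": 2}
    - {"x": 0,"y": 2.5,"z": 0,"turn": 0,"jaw": 2}

```text
t: 11.28
tool_pos: [0.4361, 0.3038, 0.1362]
tool_rot: [-0.1, 2.176, -2.177]
contact_force: [0.6, 0.1, -1.7]
opening: 0.0333
```

Emit:
play_rows:
  moves:
    - {"x": 0,"y": 1.5,"z": 0,"turn": 0,"jaw": 2}
    - {"x": 0,"y": 1,"z": 0,"turn": 0,"jaw": 2}
    - {"x": 0,"y": 0,"z": 0,"turn": 0,"jaw": 2}
    - {"x": 0,"y": 0,"z": 0,"turn": 0,"jaw": 2}

```text
t: 11.62
tool_pos: [0.437, 0.327, 0.1368]
tool_rot: [-0.1, 2.175, -2.177]
contact_force: [-0.9, 0.1, -1.6]
opening: 0.0331
```

```bash
python3 m.py e; python3 -c "
import cv2;i=cv2.imread('pics/e_scene.png');cv2.imwrite('pics/e.png',cv2.resize(i[100:300,340:540],None,fx=3,fy=3))
i=cv2.imread('pics/e_top.png');cv2.imwrite('pics/e2.png',cv2.resize(i[160:340,100:300],None,fx=3,fy=3))"

```

```text
11.8167 [0.43775966 0.32621499 0.13751879] [ 0.15935325 -0.69477964 -2.72500241]
```

View pics/e.png

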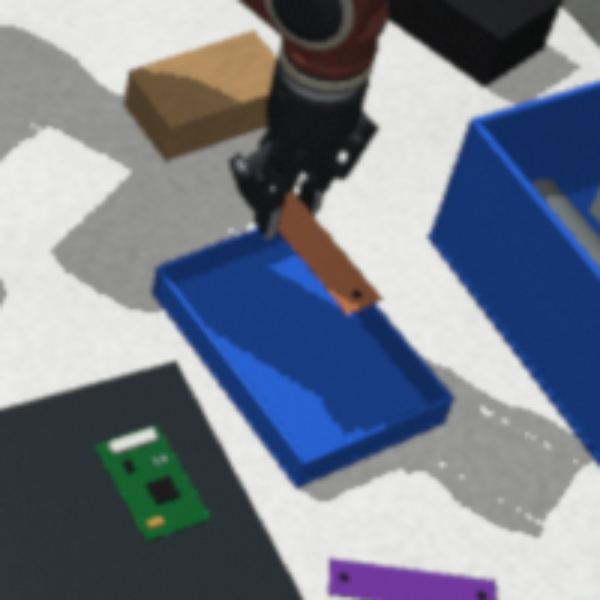

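View pics/e2.png

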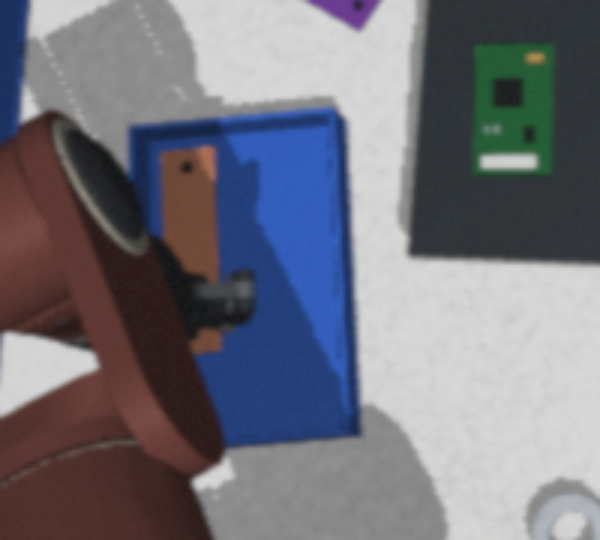

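The strip is still held level over the tray; its offset in the top view is parallax from height. Now I lower it.

Emit:
play_rows:
  moves:
    - {"x": 0,"y": 0,"z": -2,"turn": 0,"jaw": 2}
    - {"x": 0,"y": 0,"z": -2,"turn": 0,"jaw": 2}
    - {"x": 0,"y": 0,"z": -2,"turn": 0,"jaw": 2}
    - {"x": 0,"y": 0,"z": -2,"turn": 0,"jaw": 2}
    - {"x": 0,"y": 0,"z": -1.5,"turn": 0,"jaw": 2}
    - {"x": 0,"y": 0,"z": -1.5,"turn": 0,"jaw": 2}
    - {"x": 0,"y": 0,"z": -0.8,"turn": 0,"jaw": 2}
    - {"x": 0,"y": 0,"z": 0,"turn": 0,"jaw": 2}

```text
t: 12.48
tool_pos: [0.4364, 0.3257, 0.0176]
tool_rot: [-0.1, 2.176, -2.18]
contact_force: [0.2, -0.2, -0.8]
opening: 0.0334
```

Emit:
play_rows:
  moves:
    - {"x": 0,"y": 0,"z": -0.4,"turn": 0,"jaw": 2}
    - {"x": 0,"y": 0,"z": 0,"turn": 0,"jaw": 2}
    - {"x": 0,"y": 0,"z": 0,"turn": 0,"jaw": 2}

```text
t: 12.73
tool_pos: [0.4385, 0.3273, 0.0167]
tool_rot: [-0.095, 2.176, -2.174]
contact_force: [1.0, -0.1, -1.6]
opening: 0.0333
```

Emit:
play_rows:
  moves:
    - {"x": 0,"y": 0,"z": -0.3,"turn": 0,"jaw": 2}
    - {"x": 0,"y": 0,"z": -0.2,"turn": 0,"jaw": 2}
    - {"x": 0,"y": 0,"z": 0,"turn": 0,"jaw": 2}
    - {"x": 0,"y": 0,"z": 0,"turn": 0,"jaw": 2}

```text
t: 13.07
tool_pos: [0.4377, 0.3271, 0.0106]
tool_rot: [-0.097, 2.176, -2.176]
contact_force: [0.4, -0.0, -1.1]
opening: 0.0331
```

Emit:
play_rows:
  moves:
    - {"x": 0,"y": 0,"z": 0,"turn": 0,"jaw": 3.5}
    - {"x": 0,"y": 0,"z": 0,"turn": 0,"jaw": 4}
    - {"x": 0,"y": 0,"z": 0,"turn": 0,"jaw": 5}
    - {"x": 0,"y": 0,"z": 0,"turn": 0,"jaw": 6}
    - {"x": 0,"y": 0,"z": 0,"turn": 0,"jaw": 6}
    - {"x": 0,"y": 0,"z": 0,"turn": 0,"jaw": 6}

```text
t: 13.57
tool_pos: [0.438, 0.3272, 0.0109]
tool_rot: [-0.096, 2.176, -2.175]
contact_force: [-1.1, 0.4, -0.3]
opening: 0.06
```

```bash
python3 - <<'E'
from h import *
im=eyes.get_image("wrist");save(im,"fw.png")
E
```

```text
(no output)
```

View pics/fw.png

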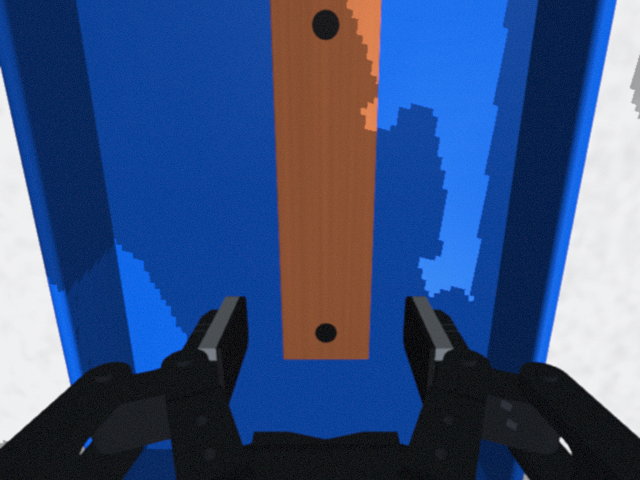

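The wrist view shows the strip flat and released on the tray floor, centred between the walls. I'll retract straight up and check.

Emit:
play_rows:
  moves:
    - {"x": 0,"y": 0,"z": 1,"turn": 0,"jaw": 6}
    - {"x": 0,"y": 0,"z": 2,"turn": 0,"jaw": 6}
    - {"x": 0,"y": 0,"z": 3,"turn": 0,"jaw": 6}
    - {"x": 0,"y": 0,"z": 3,"turn": 0,"jaw": 6}
    - {"x": 0,"y": 0,"z": 3,"turn": 0,"jaw": 6}
    - {"x": 0,"y": 0,"z": 3,"turn": 0,"jaw": 6}
    - {"x": 0,"y": 0,"z": 2,"turn": 0,"jaw": 6}
    - {"x": 0,"y": 0,"z": 0,"turn": 0,"jaw": 6}

```text
t: 14.28
tool_pos: [0.4407, 0.3287, 0.188]
tool_rot: [-0.086, 2.176, -2.165]
contact_force: [0.3, 0.1, 0.2]
opening: 0.0599
```

```bash
sed -i 's/\.073)/Z)/;s/^import sys/import sys;Z=float(sys.argv[2])/' m.py; sed -i 's/z=Z/z=.073/' m.py; sed -i 's/p\[0\],\.073/p[0],Z/' m.py; python3 m.py g 0.008
python3 - <<'E'
from h import *
for c in ["wrist","scene"]:
    im=eyes.get_image(c)
    if c=="wrist": save(im,"gw.png")
    for r in pinpoint(c,"strip_center")+[]: print(c,"strip",atz(im,r["point"],.0065),r["score"])
    for r in pinpoint(c,"panel_center"): print(c,"panel",atz(im,r["point"],.0715),r["score"])
    for r in pinpoint(c,"blue_tray"): print(c,"tray",atz(im,r["point"],.0),r["score"])
E
```

```text
14.4833 [0.43691627 0.32660652 0.17918884] [-0.06079746 -0.16427785 -0.12260391]
wrist strip [0.47991685 0.32969178 0.0065    ] 0.86
scene strip [0.73709036 0.30280957 0.0065    ] 0.96
scene strip [0.49212877 0.33090459 0.0065    ] 0.58
scene strip [ 0.25815802 -0.33936336  0.0065    ] 0.56
scene panel [ 0.58997916 -0.07647575  0.0715    ] 0.86
scene tray [0.47494735 0.33963146 0.        ] 0.89
```

View pics/g_scene.png

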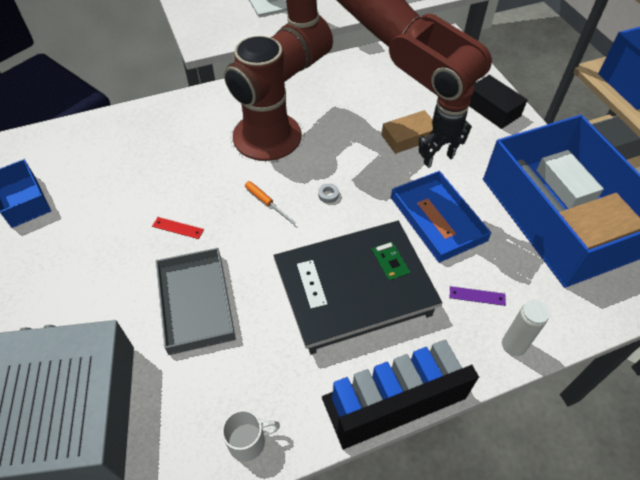

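View pics/gw.png

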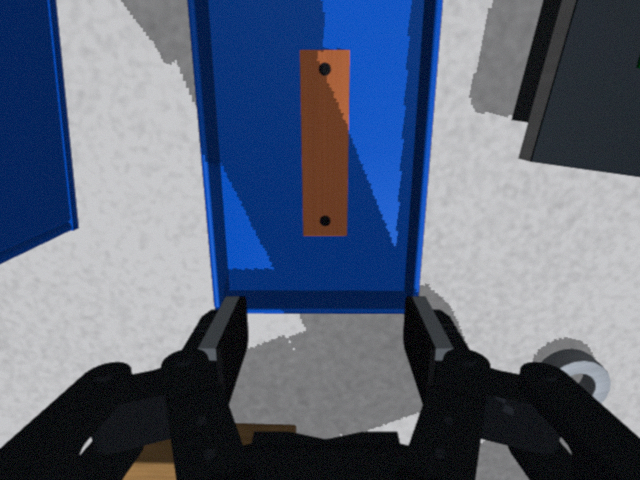

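The strip lies flat in the middle of the blue tray, at scene (437,218). The panel is unmoved at (312,284) and the gripper is clear.

```bash
python3 -c "
from station import finish_job
print(finish_job())"
```

```text
the job is handed in; nothing more can be done
None
```

The copper strip is lying flat in the blue tray, and I handed the job in after about 14.5 s on the robot's clock; no verdict was given.

- **Slide:** I pressed closed fingertips on the rear half with about 5–9 N and dragged it until about 43 mm stuck out. The strip's centre was then about 26 mm behind the edge.
- **Transfer:** I gripped the overhanging end across its width, lifted it level, carried it over, lowered it to about 1 cm above the bench, let go and pulled back straight up.
- **Strip at the end:** the wrist camera put the centre at (0.480, 0.330), against a tray centre of about (0.483, 0.331). It looked flat and clear of all the walls.
- **Panel and gripper at the end:** the panel read (0.590, −0.076) against (0.589, −0.080) at the start, within measuring noise. The gripper touched nothing, with force near zero.

**Checks that missed or disagreed:**
- The last outline measurement of the strip, from the top and scene cameras, returned nothing.
- The scene camera put the strip about 12 mm further out in x than the wrist camera, still well inside the 60 mm limit.
- The scene network placed the tray about 1 cm from my measurement of its corners.

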